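# Hold up a sample cheese with the tongs

## Robot

A 6-joint arm with a two-finger parallel gripper is mounted at the origin on the work surface. World frame = base frame: x ahead of the robot, y to its left, z up, the work surface at z = 0. Lengths are in m, angles in degrees, forces in N, time in s.
With the tool pointing down it reaches from about 0.35 to 0.875 m from the base axis. Payload 4.2 kg.
Tool frame: the origin (TCP) lies on the centre line of the jaws, within the pads' length; the fingertips stand 19 mm ahead of it and the grasp point (between the pads) is the TCP; x points along the fingers, y is the direction in which the jaws open and shut, and the axes are right-handed (so a half turn about x gives the same grasp; the last joint's range is limited). The gripper opens to 87 mm and grips with 3 to 60 N. Pads are 19 mm wide; open, the fingers measure 117 mm over their backs; the gripper's body (75 mm by 190 mm) begins 51 mm behind the grasp point.
Start: joints at [81.222, 22.042, 0.453, 0, -68.411, -14.817], TCP at [0.25, 0.573, 0.242] pointing down, gripper open.
Joint ranges: [-179.83, 179.83], [-69.29, 118.12], [-61.27, 80.66], [-181.25, 117.63], [-171.15, -9.14], [-177.46, 177.46]. Speed limits (degrees/s): [159.86, 159.86, 180, 180, 180, 180].

## Interface

Orientations are given as a 3x3 rotation matrix whose columns are the frame's x, y, z axes.
In Python, from station import r, viewer, job, spotter gives the robot as it stands.
- The arm moves only by the tool play_rows, never from a script. Its argument "commands" is a list of rows, each an object of numbers: "fingers": the gripper command: -1 is fully open, 1 is shut, values between are in proportion; "tx", "ty", "tz": the shift along the tool's x, y, z normalised to -1 to 1, where 1 is 750 mm; "ax", "ay", "az": the turn, a rotation vector about the tool's x, y, z normalised to -1 to 1, where 1 is pi rad. In form: [{"fingers": .., "tx": .., "ty": .., "tz": .., "ax": .., "ay": .., "az": ..}, ...]. A call has 1 to 5 rows; each row is the pose to reach, as a shift and turn from the pose commanded when the call began, along the tool's axes at that moment, turning the shorter way round; what a row does not reach only later rows make up. A row lasts 1/12 s, in which the tool goes at most 41.7 mm and 7.16 degrees, less where a joint would pass 70% of its speed; a pose out of reach is approached as far as the arm can. A call with a number of a shift or a turn outside -1 to 1 is refused whole. A call with a gripper value outside its range is refused whole. The fingers move at their own pace and stop on an object; the grip force is fixed at half the most. Time passes only in rows, so rows that repeat a pose let the fingers close. It gives the time, the measured TCP pose, the force and the opening at its end, in the units of the state.
- r.sense(): the state, without advancing time (a new reading comes with each control period).
- viewer.capture(name): name is "scene" or "side" or "wrist"; returns a dict with "image" (384x512x3 uint8, red, green, blue), "fx", "fy", "cx", "cy" (pixels), "R" (3x3) and "t" (3): a world point X has camera coordinates R X + t; the wrist camera has in their place "mount" (4x4, takes a point from camera to tool coordinates, whose origin is the TCP and whose axes are the tool frame's). Camera axes: x right, y down, z forward; pixel columns grow to the right and rows downward; lengths in m; the calibration is good to about 2 mm. A picture is of the moment at which its call begins: read the wrist's pose just before it. There is no depth.
- job.finish_job(): hands the job in, once; it reports no verdict.
Trained networks look in a picture, given as the dict that the camera call returned (one of the last four; its "shot" number tells which), for a name from the list of things; names that differ only in an ending like _2 or _b are one class to them, and where a whole thing is asked for, a point or a joint stands for the part that bears it (a point fixed in the world has none). Each returns a list of dicts, best first, with "score" (0 to 1); they miss things now and then, are a little off and sometimes report something else, mostly with a low value. They report only what shows in the picture. A call takes as long as a camera call.
- spotter.find_in(name, picture): "uv" ([column, row] in pixels, amid what is visible of it).
- spotter.silhouettes(name, picture): "region" (384x512 bool, what is visible of it) and "uv" ([column, row] in pixels, amid what is visible of it).
The state is a dict: "time_s": time; "joints": joint angles; "joint_velocities": joint speeds; "effort": joint torques, N m; "tcp_pos": TCP position; "ee_rot": TCP orientation; "wrist_force": force on the tool from outside, world axes, zero at the start; "moment": the same for the moment, N m; "gripper_width": opening from 0.0 (shut) to 1.0 (fully open).
Only numpy, scipy, OpenCV 4.12 (cv2) and the standard library are available. Lean on these libraries where they do the work, as an engineer would, in place of code of your own. Each camera call takes 0.05 s, during which the arm holds its last target. There are 200 camera calls.

## Task

First slide the wooden cover of the steel cheese box all the way to the far end, so that it closes the compartment with the two blocks and opens the near one. Then take the tongs, close their jaws on the round cheese in the near compartment and lift it out, and finish while still holding it in the tongs, at least 5 cm above the box. Do not touch the cheese with the gripper itself, and leave the mug, the jar and the two blocks where they are.

Things in the scene. Friction and masses are not known exactly. Their poses are not given: they have to be found in the camera images.
- box: fixed steel box, 262 (its x) by 174 (its y) mm; origin at the centre of its underside, on the table; x points away from the robot, give or take its yaw, and is the cover's slide direction. End walls 6 mm, side walls 12 mm thick, 42 mm high; guide rails (7 mm wide, on the outer edge of the side walls) up to 51 mm. Far compartment: x 1 to 125, y -75 to 75 mm
- cover (a joint): slide of the flat wooden cover (130 by 158 by 5 mm, top face 47.5 mm above the table) along the box's +x: 0 = it lies over the near compartment, 0.128 m = fully slid, over the far compartment; starts between 0 and 0.03; moves with about 2 N of friction and stays where it is left
- cover_handle (a point): on the cover's upright wooden grip bar, centred on it, 72.5 mm above the table and 9 mm below its top; the bar is 12 mm thick along the box's x, 70 mm long along the box's y and rises 34 mm from the cover's top face to 81.5 mm; frame parallel to the box's; moves with the cover
- cheese_mid (a point): centre of the small round cheese, an upright cylinder 42 mm in diameter and 28 mm high, about 45 g, standing loose on the floor of the near compartment, its centre at least 55 mm from the side walls and 40 mm from the end walls; hidden under the cover at first
- tongs_grip (a point): where to grip the tongs from above (near their centre of mass): midway between the arms, at their mid-height, 49 mm above the table; axes as tongs. 55 mm over the outside of the arms when open; squeeze along y: about 5 N starts closing them, about 8 N brings them to the cheese, then 38 mm outside and parallel. 1 mm less here closes the jaws by 2.3 mm
- tongs_jaw (a point): between the jaw plates, 115 mm ahead of tongs_grip and 35 mm below it, 14 mm above the jaws' lower end. Plates 36 mm long along x, 4 mm thick, reaching from the arms (underside 40 mm up) 49 mm down from tongs_grip; open gap 80 mm, 88 mm outside. The point is fixed to the left (+y) arm: it ends up to 19 mm off the jaws' middle when they close
- tongs_right (a joint): angle between the tongs' arms: 0 = sprung open, about 0.19 rad = closed on the cheese (42 mm), 0.25 = stop
- tongs: steel tongs, 130 g, spring-hinged, standing on a rear foot (hinge post 18 mm in diameter, 60 mm high) and two jaw plates. Origin level with the lower end of jaws and foot, 90 mm ahead of the post's axis, midway between the arms; x to the jaws, z up. Arms: flat strips 18 mm high and 3 mm thick, side by side along y, joined to each other at the post
- cheese: the round cheese; origin at the centre of its underside
- block_right: bystander: block of cheese 55 by 34 by 26 mm in the far compartment, right half; origin under its centre
- block_left: bystander: the same, left half of the far compartment
- mug: bystander: steel mug, 76 mm in diameter, 95 mm high, with a handle; origin under its centre
- jar: bystander: glass jar with a white cap, 70 mm in diameter, 100 mm high; origin under its centre
- box_near (a point): centre of the near compartment's floor, 65 mm from the box's centre towards the robot, 6 mm above the table, frame parallel to the box's; the near compartment is 120 (x) by 150 (y) mm inside

How it is judged (in metres and radians):
On the way, in this order (a step that is already met when the one before it is completed fails the run):
1. the cover is slid fully over the far compartment (value of joint cover above 0.118 m), for 0.2 s.
2. the tongs are held by the gripper, clear of the table (contact force between the fingers and tongs above 1 N and height (world z) of tongs above 0.03 m), for 0.2 s.
3. the tongs are closed on the cheese (contact force between tongs and cheese above 1 N and value of joint tongs_right above 0.14 rad and distance between cheese_mid and tongs_jaw below 0.045 m), for 0.2 s.
At the end, for the whole second after the job is handed in: the cover is within 10 mm of its far end; the cheese's centre is at least 110 mm above the table, gripped between the jaws of the tongs (more than 1 N), still; the tongs are held by the gripper; neither cheese nor tongs touch the box and the robot does not touch the cheese (all of step 3 and value of joint cover above 0.118 m and height (world z) of cheese_mid above 0.11 m and contact force between the fingers and tongs above 1 N and contact force between each of cheese, tongs and box below 0.1 N and contact force between the arm and cheese below 0.1 N and linear speed of cheese below 0.05 m/s); the arm keeps its last pose, push and grip.
It fails at once if the gripper touches the cheese itself (contact force between any of the fingers, the arm and cheese above 0.3 N).
It fails at once if the mug, the jar or a block is displaced by more than 30 mm (distance of any of mug, jar, block_right, block_left from where it was at the start of the episode above 0.03 m).
It also fails if it takes over 54 s, if anything falls off the work surface, if the arm or the gripper's body presses on something with over 40 N, if the wrist force passes 120 N, or if a joint passes its speed limit or range.

## Working session

There is one attempt and no reset: what is moved stays moved. The work goes in short steps, Python scripts to look and compute and a tool call to move; the robot and the scene stay as the last step left them, time stands still between calls to the robot, and variables do not carry over. Pictures are saved under pics/ and viewed, about 8 in all and at most 12, crops included, and the job is handed in when it is done.

Besides the shell and the picture viewer there is one more tool, called after "Request:" by a JSON object that holds its "method" and its "body", one argument or row to a line. play_rows: Moves the arm, as the interface text tells. Its arguments: {"type":"object","properties":{"commands":{"type":"array"}},"required":["commands"]}

```bash
ls; mkdir -p pics
cat > h.py <<'E'
import numpy as np, cv2
from station import r, viewer, job, spotter
def cam(p):
    """R,t world->cam"""
    if "R" in p: return np.array(p["R"]),np.array(p["t"])
    s=r.sense(); T=np.eye(4); T[:3,:3]=s["ee_rot"]; T[:3,3]=s["tcp_pos"]
    M=np.linalg.inv(T@np.array(p["mount"])); return M[:3,:3],M[:3,3]
def proj(p,X,RT=None):
    R,t=RT or cam(p); c=np.atleast_2d(X)@R.T+t
    return np.c_[p["fx"]*c[:,0]/c[:,2]+p["cx"],p["fy"]*c[:,1]/c[:,2]+p["cy"]]
def ray(p,uv,z,RT=None):
    R,t=RT or cam(p); d=R.T@np.array([(uv[0]-p["cx"])/p["fx"],(uv[1]-p["cy"])/p["fy"],1]); o=-R.T@t
    return o+d*(z-o[2])/d[2]
def save(p,n): cv2.imwrite("pics/"+n,p["image"][:,:,::-1])
def shot(n,pre=None):
    p=viewer.capture(n); 
    if pre: save(p,pre)
    return p
E
python3 - <<'E'
from h import *
s=r.sense(); print(s["time_s"],s["tcp_pos"],np.round(s["ee_rot"],3),s["gripper_width"])
ims=[]
for n in ["scene","side","wrist"]:
    p=shot(n); ims.append(p["image"])
    R,t=cam(p); print(n,"cam at",np.round(-R.T@t,3),"axis",np.round(R[2],2),p["fx"])
    for k,z in [("box",.045),("cover_handle",.0725),("tongs_grip",.049),("tongs_jaw",.014),("mug",.05),("jar",.05),("block_left",.02),("block_right",.02)]:
        for f in spotter.find_in(k,p)[:1]:
            print(k,np.round(f["uv"]),round(f["score"],2),np.round(ray(p,f["uv"],z,(R,t)),3))
cv2.imwrite("pics/a.png",cv2.resize(np.vstack([np.hstack(ims[:2])])[:,:,::-1],(800,300)))
cv2.imwrite("pics/scene.png",cv2.resize(ims[0][:,:,::-1],(800,600)));cv2.imwrite("pics/side.png",cv2.resize(ims[1][:,:,::-1],(800,600)));
E
```

```text
pics
0.0 [0.24991911 0.57222815 0.24046078] [[-0.001 -0.4   -0.916]
 [-0.002 -0.916  0.4  ]
 [-1.     0.002 -0.   ]] 0.9997264608806099
scene cam at [ 1.289 -0.328  0.708] axis [-0.73  0.26 -0.63] 375.5886713046747
box [245. 219.] 0.69 [ 0.609 -0.118  0.045]
cover_handle [247. 201.] 0.89 [ 0.574 -0.102  0.073]
tongs_grip [362. 178.] 0.97 [0.543 0.267 0.049]
tongs_jaw [361. 175.] 0.68 [0.489 0.303 0.014]
mug [124. 244.] 0.87 [ 0.614 -0.418  0.05 ]
jar [404. 232.] 0.62 [0.775 0.247 0.05 ]
block_left [266. 239.] 0.54 [ 0.67 -0.08  0.02]
block_right [235. 235.] 0.51 [ 0.633 -0.151  0.02 ]
side cam at [0.499 0.575 0.88 ] axis [ 0.06 -0.63 -0.77] 389.29457358167105
box [249. 202.] 0.68 [ 0.569 -0.085  0.045]
cover_handle [264. 200.] 0.75 [ 0.529 -0.073  0.073]
tongs_grip [259. 317.] 0.74 [0.51  0.238 0.049]
tongs_jaw [263. 201.] 0.56 [ 0.534 -0.116  0.014]
mug [246. 120.] 0.79 [ 0.619 -0.419  0.05 ]
jar [142. 307.] 0.76 [0.772 0.245 0.05 ]
block_left [215. 201.] 0.85 [ 0.668 -0.095  0.02 ]
block_right [230. 181.] 0.59 [ 0.636 -0.176  0.02 ]
wrist cam at [0.319 0.543 0.385] axis [-0.25  0.11 -0.96] 314.0502649549708
```

View pics/scene.png

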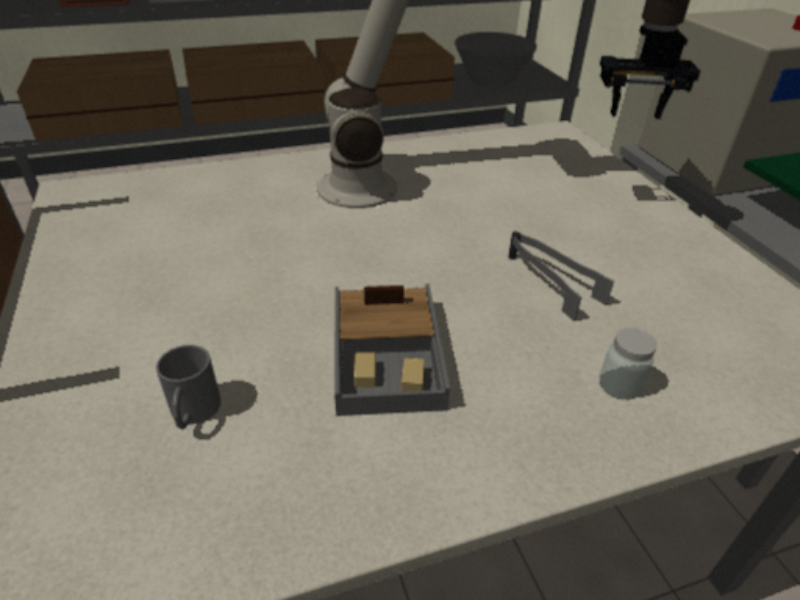

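View pics/side.png

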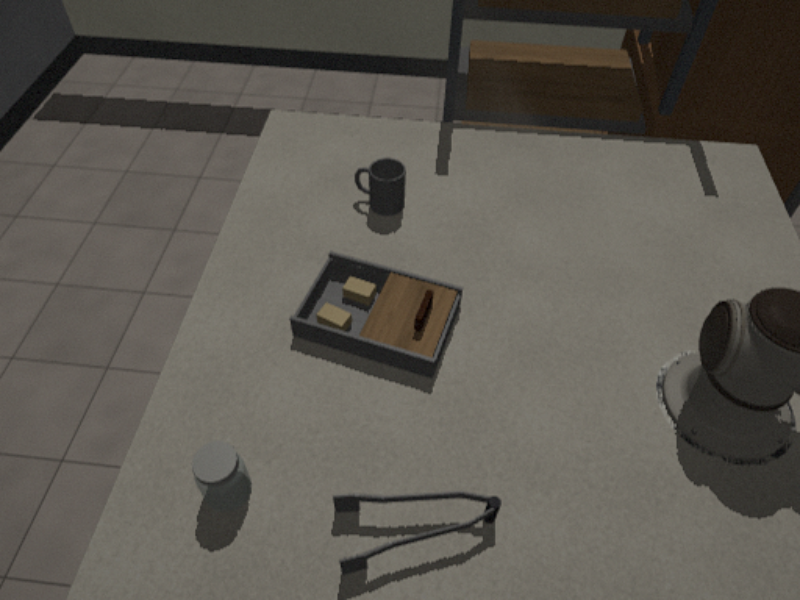

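The scene and side views agree. The cover is over the near half, with its dark grip bar at about (385,295)/800 in scene and (424,313)/800 in side. The tongs have their hinge at (516,235) and jaws at (572,305)/(602,285) in scene. I'll fit the box and tongs poses from the corner pixels.

```bash
cat > fit.py <<'E'
from h import *
from scipy.optimize import least_squares
def fit(model,obs,x0,views):
    # obs: {view:{name:uv}}, model: name->xyz local ; x0 (x,y,yaw)
    def res(q):
        c,s=np.cos(q[2]),np.sin(q[2]); o=[]
        for v,d in obs.items():
            p,RT=views[v]
            for k,uv in d.items():
                m=model[k]; o.append(proj(p,[q[0]+c*m[0]-s*m[1],q[1]+s*m[0]+c*m[1],m[2]],RT)[0]-np.array(uv))
        return np.concatenate(o)
    f=least_squares(res,x0); return f.x,np.round(f.fun.reshape(-1,2),1)
E
python3 - <<'E'
from fit import *
V={n:(p:=viewer.capture(n),cam(p)) for n in ["scene","side"]}
k=.64
S=lambda d:{a:(b[0]*k,b[1]*k) for a,b in d.items()}
box={"nr":(-.131,-.087,.051),"nl":(-.131,.087,.051),"fl":(.131,.087,.051),"fr":(.131,-.087,.051)}
q,e=fit(box,{"side":S(dict(fr=(332,254),nr=(462,290),nl=(435,361),fl=(293,320))),"scene":S(dict(nr=(336,290),nl=(430,287),fl=(447,393),fr=(337,398)))},[.6,-.1,0],V)
print("box",q,np.degrees(q[2]),e.tolist())
for v,u in [("scene",(385,287)),("side",(425,293))]:
    print("bar top",ray(V[v][0],(u[0]*k,u[1]*k),.0815,V[v][1]))
t={"h":(-.09,0,.06),"jr":(.133,-.042,.058),"jl":(.133,.042,.058)}
q,e=fit(t,{"side":S(dict(h=(494,501),jr=(335,498),jl=(341,563))),"scene":S(dict(h=(516,235),jl=(611,281),jr=(577,302)))},[.5,.27,0],V)
print("tongs",q,np.degrees(q[2]),e.tolist())
c,s=np.cos(q[2]),np.sin(q[2])
for v,(p,RT) in V.items():
    for n,z in [("cover_handle",0),("tongs",0)]:
        for f in spotter.silhouettes(n,p)[:1]:
            ys,xs=np.where(f["region"]); print(v,n,f["score"],xs.min()/k,xs.max()/k,ys.min()/k,ys.max()/k,len(xs))
E
```

```text
box [ 0.59391326 -0.10581133 -0.23922528] -13.706598892440473 [[-2.1, -2.0], [-0.3, -1.7], [-1.7, 0.9], [-3.2, -1.1], [-0.6, -2.4], [-0.4, -2.4], [2.0, -3.1], [-1.8, -2.9]]
bar top [ 0.51210315 -0.08421799  0.0815    ]
bar top [ 0.51028853 -0.11177666  0.0815    ]
tongs [0.47020097 0.25980109 0.27724089] 15.88473287834549 [[1.6, -0.1], [-1.6, -0.3], [-1.1, -2.1], [-1.3, -1.9], [0.8, -0.1], [2.7, -3.9]]
scene cover_handle 0.83 339.0625 432.8125 284.375 337.5 1926
scene tongs 0.79 509.375 612.5 231.25 317.1875 980
side cover_handle 0.91 360.9375 456.25 271.875 354.6875 2148
side tongs 0.7 332.8125 500.0 489.0625 571.875 1261
```

```bash
cat > plan.py <<'E'
from h import *
from scipy.spatial.transform import Rotation as Ro
import sys
def rot(yaw):  # tool down, tool y at world yaw (deg)
    a=np.radians(yaw); x=np.array([0,0,-1.]); y=np.array([np.cos(a),np.sin(a),0]); return np.c_[x,y,np.cross(x,y)]
def plan(*ways,step=.0405,deg=7.0):
    """ways: (pos,yaw). prints calls: rows n, numbers"""
    s=r.sense(); p=np.array(s["tcp_pos"]); R=np.array(s["ee_rot"])
    for pos,yaw in ways:
        T=rot(yaw); pos=np.array(pos,float); w=Ro.from_matrix(R.T@T).as_rotvec(); d=pos-p
        n=int(np.ceil(max(np.linalg.norm(d)/step,np.degrees(np.linalg.norm(w))/deg,1))); k=int(np.ceil(n/5)); 
        p0,R0=p,R
        for i in range(k):
            p1=p0+d*(i+1)/k; R1=R0@Ro.from_rotvec(w*(i+1)/k).as_matrix()
            print(int(np.ceil(n/k)),"rows t",np.round(R.T@(p1-p)/.75,4),"a",np.round(Ro.from_matrix(R.T@R1).as_rotvec()/np.pi,4))
            p,R=p1,R1
        print("-> ",pos,yaw)
E
python3 -c "
from plan import *
plan(((.505,-.084,.24),166.3))"
```

```text
5 rows t [ 0.0005  0.1666 -0.1655] a [ 0.1113 -0.     -0.    ]
5 rows t [ 0.0005  0.0999 -0.2125] a [ 0.1113 -0.     -0.    ]
5 rows t [ 0.0005  0.021  -0.2339] a [ 0.1113 -0.     -0.    ]
5 rows t [ 0.0005 -0.0603 -0.2269] a [ 0.1113 -0.     -0.    ]
->  [ 0.505 -0.084  0.24 ] 166.3
```

Request:
{"method": "play_rows", "body": {
  "commands": [
    {"fingers": -1, "tx": 0, "ty": 0.1666, "tz": -0.1655, "ax": 0.1113, "ay": 0, "az": 0},
    {"fingers": -1, "tx": 0, "ty": 0.1666, "tz": -0.1655, "ax": 0.1113, "ay": 0, "az": 0},
    {"fingers": -1, "tx": 0, "ty": 0.1666, "tz": -0.1655, "ax": 0.1113, "ay": 0, "az": 0},
    {"fingers": -1, "tx": 0, "ty": 0.1666, "tz": -0.1655, "ax": 0.1113, "ay": 0, "az": 0},
    {"fingers": -1, "tx": 0, "ty": 0.1666, "tz": -0.1655, "ax": 0.1113, "ay": 0, "az": 0}
  ]
}}

```text
time_s: 2.07
tcp_pos: [0.3145, 0.4035, 0.2419]
ee_rot: [[-0.001, -0.692, -0.722], [-0.002, -0.722, 0.692], [-1.0, 0.002, -0.0]]
wrist_force: [-0.8, -0.1, -0.6]
gripper_width: 1.002
```

Request:
{"method": "play_rows", "body": {
  "commands": [
    {"fingers": -1, "tx": 0, "ty": 0.1, "tz": -0.2125, "ax": 0.1113, "ay": 0, "az": 0},
    {"fingers": -1, "tx": 0, "ty": 0.1, "tz": -0.2125, "ax": 0.1113, "ay": 0, "az": 0},
    {"fingers": -1, "tx": 0, "ty": 0.1, "tz": -0.2125, "ax": 0.1113, "ay": 0, "az": 0},
    {"fingers": -1, "tx": 0, "ty": 0.1, "tz": -0.2125, "ax": 0.1113, "ay": 0, "az": 0},
    {"fingers": -1, "tx": 0, "ty": 0.1, "tz": -0.2125, "ax": 0.1113, "ay": 0, "az": 0}
  ]
}}

```text
time_s: 2.48
tcp_pos: [0.3778, 0.24, 0.2418]
ee_rot: [[-0.0, -0.898, -0.44], [-0.001, -0.44, 0.898], [-1.0, 0.001, -0.0]]
wrist_force: [0.1, -0.4, 0.3]
gripper_width: 1.0
```

Request:
{"method": "play_rows", "body": {
  "commands": [
    {"fingers": -1, "tx": 0, "ty": 0.021, "tz": -0.234, "ax": 0.1113, "ay": 0, "az": 0},
    {"fingers": -1, "tx": 0, "ty": 0.021, "tz": -0.234, "ax": 0.1113, "ay": 0, "az": 0},
    {"fingers": -1, "tx": 0, "ty": 0.021, "tz": -0.234, "ax": 0.1113, "ay": 0, "az": 0},
    {"fingers": -1, "tx": 0, "ty": 0.021, "tz": -0.234, "ax": 0.1113, "ay": 0, "az": 0},
    {"fingers": -1, "tx": 0, "ty": 0.021, "tz": -0.234, "ax": 0.1113, "ay": 0, "az": 0}
  ]
}}

```text
time_s: 2.9
tcp_pos: [0.4422, 0.0764, 0.2418]
ee_rot: [[0.0, -0.994, -0.105], [-0.001, -0.105, 0.994], [-1.0, -0.0, -0.001]]
wrist_force: [1.1, -0.1, -0.5]
gripper_width: 1.004
```

Request:
{"method": "play_rows", "body": {
  "commands": [
    {"fingers": -1, "tx": 0, "ty": -0.06, "tz": -0.227, "ax": 0.1113, "ay": 0, "az": 0},
    {"fingers": -1, "tx": 0, "ty": -0.06, "tz": -0.227, "ax": 0.1113, "ay": 0, "az": 0},
    {"fingers": -1, "tx": 0, "ty": -0.06, "tz": -0.227, "ax": 0.1113, "ay": 0, "az": 0},
    {"fingers": -1, "tx": 0, "ty": -0.06, "tz": -0.227, "ax": 0.1113, "ay": 0, "az": 0},
    {"fingers": -1, "tx": 0, "ty": -0.06, "tz": -0.227, "ax": 0.1113, "ay": 0, "az": 0}
  ]
}}

```text
time_s: 3.32
tcp_pos: [0.5064, -0.088, 0.2414]
ee_rot: [[0.001, -0.97, 0.241], [-0.001, 0.241, 0.97], [-1.0, -0.001, -0.001]]
wrist_force: [0.7, 0.1, 0.0]
gripper_width: 0.998
```

Run:
```python
from h import *
p=shot("wrist"); im=cv2.resize(p["image"],(800,600))
k=800/512
c,s=np.cos(-.2392),np.sin(-.2392)
B=lambda x,y,z:[.5939+c*x-s*y,-.1058+s*x+c*y,z]
for X in [B(-.131,-.087,.051),B(-.131,.087,.051),B(.131,.087,.051),B(.131,-.087,.051)]:
    u=proj(p,X)[0]*k; print(u.round()); cv2.circle(im,tuple(int(a) for a in u),4,(255,0,0),-1)
u=proj(p,[.512,-.085,.0815])[0]*k; cv2.circle(im,tuple(int(a) for a in u),4,(0,255,0),-1); print(u)
cv2.imwrite("pics/w1.png",im[:,:,::-1])
```

```text
[462. 145.]
[455. 390.]
[104. 391.]
[ 59. 147.]
[391.18472562 288.55480854]
```

View pics/w1.png

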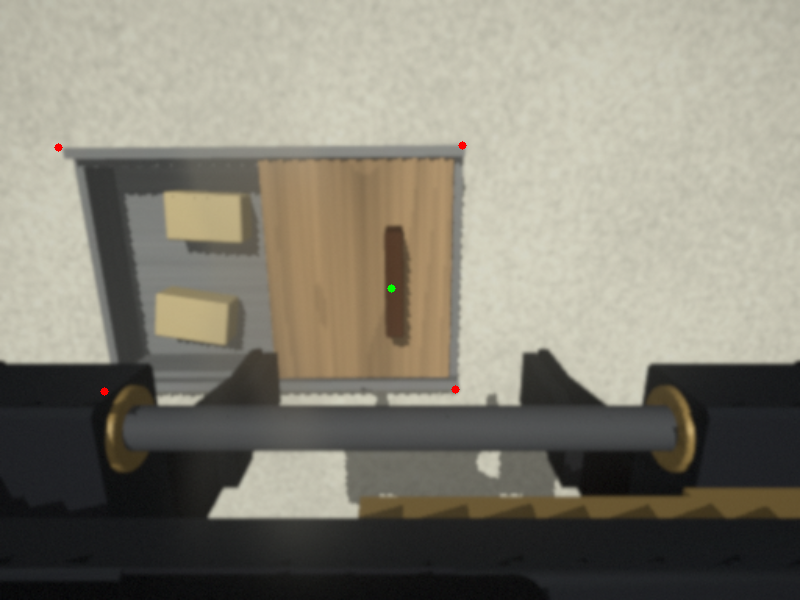

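The wrist view shows the cover over the near half. The bar's top face centre is at about (394,282)/800, and the predicted box corners land within ~5 px.

Run:
```python
from fit import *
p=shot("wrist"); RT=cam(p); k=.64
S=lambda d:{a:(b[0]*k,b[1]*k) for a,b in d.items()}
box={"nr":(-.131,-.087,.051),"nl":(-.131,.087,.051),"fr":(.131,-.087,.051)}
q,e=fit(box,{"w":S(dict(nr=(462,148),nl=(457,391),fr=(64,149)))},[.6,-.1,-.24],{"w":(p,RT)})
print("box",q,np.degrees(q[2]),e.tolist())
print("bar",b:=ray(p,(394*k,282*k),.0815,RT)); c,s=np.cos(q[2]),np.sin(q[2]); d=b[:2]-q[:2]; bl=(c*d[0]+s*d[1],-s*d[0]+c*d[1]); print("bar in box",bl)
ce=ray(p,(261*k,160*k),.0475,RT)[:2]-q[:2]; print("cover far edge x",c*ce[0]+s*ce[1])
from plan import *
plan(((b[0],b[1],.10),166.3),((b[0],b[1],.0745),166.3))
```

```text
box [ 0.59192291 -0.10224727 -0.23873018] -13.678231544774308 [[1.6, -0.2], [0.1, 0.4], [-1.7, 0.3]]
bar [ 0.50829904 -0.08695168  0.0815    ]
bar in box (np.float64(-0.08486914725728636), np.float64(-0.0049126613593360804))
cover far edge x 0.002777985822175144
4 rows t [ 0.1881 -0.0044 -0.0006] a [-0.0012 -0.0001 -0.0002]
->  [ 0.50829904 -0.08695168  0.1       ] 166.3
1 rows t [ 0.034 -0.     0.   ] a [0. 0. 0.]
->  [ 0.50829904 -0.08695168  0.0745    ] 166.3
```

Request:
{"method": "play_rows", "body": {
  "commands": [
    {"fingers": -1, "tx": 0.188, "ty": -0.0044, "tz": -0.0006, "ax": 0, "ay": 0, "az": 0},
    {"fingers": -1, "tx": 0.188, "ty": -0.0044, "tz": -0.0006, "ax": 0, "ay": 0, "az": 0},
    {"fingers": -1, "tx": 0.188, "ty": -0.0044, "tz": -0.0006, "ax": 0, "ay": 0, "az": 0},
    {"fingers": -1, "tx": 0.188, "ty": -0.0044, "tz": -0.0006, "ax": 0, "ay": 0, "az": 0},
    {"fingers": -1, "tx": 0.221, "ty": -0.0044, "tz": -0.0006, "ax": 0, "ay": 0, "az": 0}
  ]
}}

```text
time_s: 3.83
tcp_pos: [0.5077, -0.0839, 0.075]
ee_rot: [[0.0, -0.972, 0.235], [-0.0, 0.235, 0.972], [-1.0, -0.0, -0.0]]
wrist_force: [1.5, 0.2, 0.1]
gripper_width: 1.003
```

Request:
{"method": "play_rows", "body": {
  "commands": [
    {"fingers": 1, "tx": 0, "ty": 0, "tz": 0, "ax": 0, "ay": 0, "az": 0},
    {"fingers": 1, "tx": 0, "ty": 0, "tz": 0, "ax": 0, "ay": 0, "az": 0},
    {"fingers": 1, "tx": 0, "ty": 0, "tz": 0, "ax": 0, "ay": 0, "az": 0},
    {"fingers": 1, "tx": 0, "ty": 0, "tz": 0, "ax": 0, "ay": 0, "az": 0},
    {"fingers": 1, "tx": 0, "ty": 0, "tz": 0, "ax": 0, "ay": 0, "az": 0}
  ]
}}

```text
time_s: 4.25
tcp_pos: [0.5088, -0.0851, 0.0775]
ee_rot: [[0.004, -0.972, 0.237], [0.0, 0.237, 0.972], [-1.0, -0.003, 0.001]]
wrist_force: [-0.2, -0.3, -0.4]
gripper_width: 0.707
```

Request:
{"method": "play_rows", "body": {
  "commands": [
    {"fingers": 1, "tx": 0, "ty": 0, "tz": 0, "ax": 0, "ay": 0, "az": 0},
    {"fingers": 1, "tx": 0, "ty": 0, "tz": 0, "ax": 0, "ay": 0, "az": 0},
    {"fingers": 1, "tx": 0, "ty": 0, "tz": 0, "ax": 0, "ay": 0, "az": 0}
  ]
}}

```text
time_s: 4.5
tcp_pos: [0.5079, -0.0855, 0.0763]
ee_rot: [[0.001, -0.971, 0.237], [0.0, 0.237, 0.971], [-1.0, -0.001, 0.0]]
wrist_force: [0.7, -0.1, 0.5]
gripper_width: 0.477
```

Request:
{"method": "play_rows", "body": {
  "commands": [
    {"fingers": 1, "tx": 0, "ty": 0, "tz": 0, "ax": 0, "ay": 0, "az": 0},
    {"fingers": 1, "tx": 0, "ty": 0, "tz": 0, "ax": 0, "ay": 0, "az": 0},
    {"fingers": 1, "tx": 0, "ty": 0, "tz": 0, "ax": 0, "ay": 0, "az": 0},
    {"fingers": 1, "tx": 0, "ty": 0, "tz": 0, "ax": 0, "ay": 0, "az": 0},
    {"fingers": 1, "tx": 0, "ty": 0, "tz": 0, "ax": 0, "ay": 0, "az": 0}
  ]
}}

```text
time_s: 4.92
tcp_pos: [0.5083, -0.0855, 0.0759]
ee_rot: [[0.001, -0.972, 0.237], [-0.0, 0.237, 0.972], [-1.0, -0.001, 0.0]]
wrist_force: [1.3, -0.8, -1.2]
gripper_width: 0.135
```

Request:
{"method": "play_rows", "body": {
  "commands": [
    {"fingers": 1, "tx": 0, "ty": -0.02, "tz": 0, "ax": 0, "ay": 0, "az": 0},
    {"fingers": 1, "tx": 0, "ty": -0.04, "tz": 0, "ax": 0, "ay": 0, "az": 0},
    {"fingers": 1, "tx": 0, "ty": -0.06, "tz": 0, "ax": 0, "ay": 0, "az": 0},
    {"fingers": 1, "tx": 0, "ty": -0.08, "tz": 0, "ax": 0, "ay": 0, "az": 0},
    {"fingers": 1, "tx": 0, "ty": -0.1, "tz": 0, "ax": 0, "ay": 0, "az": 0}
  ]
}}

```text
time_s: 5.33
tcp_pos: [0.5806, -0.103, 0.0759]
ee_rot: [[-0.001, -0.971, 0.237], [0.0, 0.237, 0.971], [-1.0, 0.001, 0.0]]
wrist_force: [-1.3, 2.9, 3.3]
gripper_width: 0.131
```

Request:
{"method": "play_rows", "body": {
  "commands": [
    {"fingers": 1, "tx": 0, "ty": -0.02, "tz": 0, "ax": 0, "ay": 0, "az": 0},
    {"fingers": 1, "tx": 0, "ty": -0.04, "tz": 0, "ax": 0, "ay": 0, "az": 0},
    {"fingers": 1, "tx": 0, "ty": -0.056, "tz": 0, "ax": 0, "ay": 0, "az": 0},
    {"fingers": 1, "tx": 0, "ty": -0.06, "tz": 0, "ax": 0, "ay": 0, "az": 0}
  ]
}}

```text
time_s: 5.67
tcp_pos: [0.6258, -0.1139, 0.0759]
ee_rot: [[0.001, -0.971, 0.237], [-0.0, 0.237, 0.971], [-1.0, -0.001, 0.0]]
wrist_force: [-0.9, 1.7, 3.5]
gripper_width: 0.136
```

Request:
{"method": "play_rows", "body": {
  "commands": [
    {"fingers": 1, "tx": 0, "ty": -0.002, "tz": 0, "ax": 0, "ay": 0, "az": 0},
    {"fingers": 1, "tx": 0, "ty": -0.003, "tz": 0, "ax": 0, "ay": 0, "az": 0},
    {"fingers": 1, "tx": 0, "ty": -0.003, "tz": 0, "ax": 0, "ay": 0, "az": 0}
  ]
}}

```text
time_s: 5.92
tcp_pos: [0.6263, -0.114, 0.0759]
ee_rot: [[0.0, -0.971, 0.237], [0.0, 0.237, 0.971], [-1.0, -0.0, 0.0]]
wrist_force: [-0.5, 2.7, 1.5]
gripper_width: 0.135
```

Request:
{"method": "play_rows", "body": {
  "commands": [
    {"fingers": 1, "tx": 0, "ty": -0.004, "tz": 0, "ax": 0, "ay": 0, "az": 0},
    {"fingers": 1, "tx": 0, "ty": -0.004, "tz": 0, "ax": 0, "ay": 0, "az": 0},
    {"fingers": 1, "tx": 0, "ty": -0.004, "tz": 0, "ax": 0, "ay": 0, "az": 0}
  ]
}}

```text
time_s: 6.17
tcp_pos: [0.6289, -0.1147, 0.0759]
ee_rot: [[-0.001, -0.971, 0.237], [0.001, 0.237, 0.971], [-1.0, 0.001, 0.0]]
wrist_force: [-2.4, 3.9, 3.4]
gripper_width: 0.138
```

Request:
{"method": "play_rows", "body": {
  "commands": [
    {"fingers": 1, "tx": 0, "ty": -0.003, "tz": 0, "ax": 0, "ay": 0, "az": 0},
    {"fingers": 1, "tx": 0, "ty": -0.003, "tz": 0, "ax": 0, "ay": 0, "az": 0}
  ]
}}

```text
time_s: 6.33
tcp_pos: [0.6289, -0.1148, 0.0759]
ee_rot: [[-0.006, -0.971, 0.238], [0.001, 0.238, 0.971], [-1.0, 0.006, -0.0]]
wrist_force: [-8.1, 7.5, 8.0]
gripper_width: 0.136
```

Request:
{"method": "play_rows", "body": {
  "commands": [
    {"fingers": -1, "tx": 0, "ty": 0, "tz": 0, "ax": 0, "ay": 0, "az": 0},
    {"fingers": -1, "tx": 0, "ty": 0, "tz": 0, "ax": 0, "ay": 0, "az": 0},
    {"fingers": -1, "tx": 0, "ty": 0, "tz": 0, "ax": 0, "ay": 0, "az": 0},
    {"fingers": -1, "tx": -0.03, "ty": 0, "tz": 0, "ax": 0, "ay": 0, "az": 0},
    {"fingers": -1, "tx": -0.06, "ty": 0, "tz": 0, "ax": 0, "ay": 0, "az": 0}
  ]
}}

```text
time_s: 6.75
tcp_pos: [0.6305, -0.1164, 0.1193]
ee_rot: [[-0.004, -0.971, 0.238], [-0.001, 0.238, 0.971], [-1.0, 0.004, -0.002]]
wrist_force: [1.0, -0.2, 0.9]
gripper_width: 0.43
```

Request:
{"method": "play_rows", "body": {
  "commands": [
    {"fingers": -1, "tx": -0.16, "ty": 0.14, "tz": 0.0, "ax": 0, "ay": 0, "az": 0},
    {"fingers": -1, "tx": -0.16, "ty": 0.14, "tz": 0.0, "ax": 0, "ay": 0, "az": 0},
    {"fingers": -1, "tx": -0.16, "ty": 0.14, "tz": 0.0, "ax": 0, "ay": 0, "az": 0},
    {"fingers": -1, "tx": -0.16, "ty": 0.14, "tz": 0.0, "ax": 0, "ay": 0, "az": 0},
    {"fingers": -1, "tx": -0.16, "ty": 0.14, "tz": 0.0, "ax": 0, "ay": 0, "az": 0}
  ]
}}

```text
time_s: 7.17
tcp_pos: [0.5292, -0.0911, 0.2475]
ee_rot: [[0.011, -0.972, 0.236], [-0.0, 0.236, 0.972], [-1.0, -0.011, 0.002]]
wrist_force: [-0.3, 0.5, -0.3]
gripper_width: 0.812
```

Run:
```python
from h import *
p=shot("wrist"); RT=cam(p); im=cv2.resize(p["image"],(800,600))
for f in spotter.silhouettes("cheese",p)[:2]:
    ys,xs=np.where(f["region"]); print("wrist cheese",f["score"],f["uv"],xs.min(),xs.max(),ys.min(),ys.max(),ray(p,f["uv"],.02,RT))
for n in ["scene","side"]:
    q=viewer.capture(n)
    for f in spotter.silhouettes("cheese",q)[:1]: print(n,f["score"],f["uv"],ray(q,f["uv"],.025))
cv2.imwrite("pics/w2.png",im[:,:,::-1])
print(r.sense()["joints"])
```

```text
wrist cheese 0.97 [250.9, 181.8] 230 264 162 199 [ 0.5411909  -0.07547856  0.02      ]
scene 0.57 [256.8, 205.8] [ 0.54640997 -0.06432987  0.025     ]
side 0.61 [256.2, 209.7] [ 0.54823026 -0.07482073  0.025     ]
[ 7.53812098e+00  1.37046991e+01 -1.19878758e+01 -3.90991931e-03
 -6.44826316e+01 -2.13010688e+01]
```

View pics/w2.png

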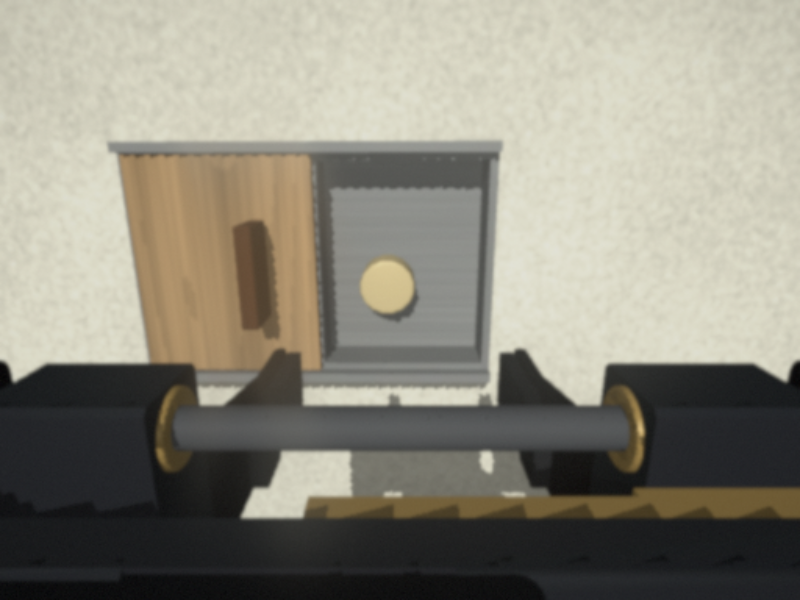

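The cover is over the far compartment: its left edge is against the far wall and its right edge at column 320. The cheese is visible at about (387,285)/800 in the open near compartment. Next I'll go to the tongs.

Run:
```python
from plan import *
from fit import *
p=shot("wrist"); RT=cam(p); k=.64
c3=ray(p,(387.5*k,286*k),.034,RT); print("cheese",c3)
S=lambda d:{a:(b[0]*k,b[1]*k) for a,b in d.items()}
box={"nr":(-.131,-.087,.051),"nl":(-.131,.087,.051),"fr":(.131,-.087,.051)}
q,e=fit(box,{"w":S(dict(nr=(501,144),nl=(488,385),fr=(108,145)))},[.6,-.1,-.24],{"w":(p,RT)})
print("box",q,np.degrees(q[2]),e.tolist()); c,s=np.cos(q[2]),np.sin(q[2]); d=c3[:2]-q[:2]; print("cheese in box",c*d[0]+s*d[1],-s*d[0]+c*d[1])
e=ray(p,(322*k,370*k),.0475,RT)[:2]-q[:2]; print("cover near edge x",c*e[0]+s*e[1])
plan(((.47,.26,.24),-74.1))
```

```text
cheese [ 0.5406029  -0.07979472  0.034     ]
box [ 0.58968606 -0.10402198 -0.23870617] -13.676855986014314 [[3.3, -0.4], [2.9, 2.9], [-5.7, -0.7]]
cheese in box -0.05341981900909348 0.011934785506543446
cover near edge x -0.004772259578167449
5 rows t [-0.0003  0.0471  0.1089] a [-0.1662  0.0002 -0.0002]
5 rows t [-0.0004 -0.0135  0.1179] a [-0.1662  0.0002 -0.0002]
5 rows t [-0.0004 -0.0705  0.0955] a [-0.1662  0.0002 -0.0002]
5 rows t [-0.0004 -0.1087  0.0476] a [-0.1662  0.0002 -0.0002]
->  [0.47 0.26 0.24] -74.1
```

Request:
{"method": "play_rows", "body": {
  "commands": [
    {"fingers": -1, "tx": 0, "ty": 0.047, "tz": 0.109, "ax": -0.1662, "ay": 0, "az": 0},
    {"fingers": -1, "tx": 0, "ty": 0.047, "tz": 0.109, "ax": -0.1662, "ay": 0, "az": 0},
    {"fingers": -1, "tx": 0, "ty": 0.047, "tz": 0.109, "ax": -0.1662, "ay": 0, "az": 0},
    {"fingers": -1, "tx": 0, "ty": 0.047, "tz": 0.109, "ax": -0.1662, "ay": 0, "az": 0},
    {"fingers": -1, "tx": 0, "ty": 0.047, "tz": 0.109, "ax": -0.1662, "ay": 0, "az": 0}
  ]
}}

```text
time_s: 7.93
tcp_pos: [0.5149, -0.0022, 0.2397]
ee_rot: [[-0.002, -0.959, -0.283], [-0.001, -0.283, 0.959], [-1.0, 0.002, -0.0]]
wrist_force: [0.2, -0.4, -0.5]
gripper_width: 0.995
```

Request:
{"method": "play_rows", "body": {
  "commands": [
    {"fingers": -1, "tx": 0, "ty": -0.0135, "tz": 0.118, "ax": -0.1662, "ay": 0, "az": 0},
    {"fingers": -1, "tx": 0, "ty": -0.0135, "tz": 0.118, "ax": -0.1662, "ay": 0, "az": 0},
    {"fingers": -1, "tx": 0, "ty": -0.0135, "tz": 0.118, "ax": -0.1662, "ay": 0, "az": 0},
    {"fingers": -1, "tx": 0, "ty": -0.0135, "tz": 0.118, "ax": -0.1662, "ay": 0, "az": 0},
    {"fingers": -1, "tx": 0, "ty": -0.0135, "tz": 0.118, "ax": -0.1662, "ay": 0, "az": 0}
  ]
}}

```text
time_s: 8.35
tcp_pos: [0.4999, 0.0852, 0.2399]
ee_rot: [[-0.001, -0.692, -0.722], [-0.001, -0.722, 0.692], [-1.0, 0.002, 0.0]]
wrist_force: [-0.7, 0.0, -0.0]
gripper_width: 1.002
```

Request:
{"method": "play_rows", "body": {
  "commands": [
    {"fingers": -1, "tx": 0, "ty": -0.0705, "tz": 0.0955, "ax": -0.1662, "ay": 0, "az": 0},
    {"fingers": -1, "tx": 0, "ty": -0.0705, "tz": 0.0955, "ax": -0.1662, "ay": 0, "az": 0},
    {"fingers": -1, "tx": 0, "ty": -0.0705, "tz": 0.0955, "ax": -0.1662, "ay": 0, "az": 0},
    {"fingers": -1, "tx": 0, "ty": -0.0705, "tz": 0.0955, "ax": -0.1662, "ay": 0, "az": 0},
    {"fingers": -1, "tx": 0, "ty": -0.0705, "tz": 0.0955, "ax": -0.1662, "ay": 0, "az": 0}
  ]
}}

```text
time_s: 8.77
tcp_pos: [0.485, 0.1727, 0.2401]
ee_rot: [[-0.001, -0.242, -0.97], [-0.001, -0.97, 0.242], [-1.0, 0.001, 0.001]]
wrist_force: [0.1, -0.4, 0.2]
gripper_width: 0.999
```

Request:
{"method": "play_rows", "body": {
  "commands": [
    {"fingers": -1, "tx": 0, "ty": -0.1087, "tz": 0.0476, "ax": -0.1662, "ay": 0, "az": 0},
    {"fingers": -1, "tx": 0, "ty": -0.1087, "tz": 0.0476, "ax": -0.1662, "ay": 0, "az": 0},
    {"fingers": -1, "tx": 0, "ty": -0.1087, "tz": 0.0476, "ax": -0.1662, "ay": 0, "az": 0},
    {"fingers": -1, "tx": 0, "ty": -0.1087, "tz": 0.0476, "ax": -0.1662, "ay": 0, "az": 0},
    {"fingers": -1, "tx": 0, "ty": -0.1087, "tz": 0.0476, "ax": -0.1662, "ay": 0, "az": 0}
  ]
}}

```text
time_s: 9.18
tcp_pos: [0.4702, 0.2602, 0.2401]
ee_rot: [[-0.001, 0.273, -0.962], [-0.001, -0.962, -0.273], [-1.0, 0.001, 0.001]]
wrist_force: [0.9, 0.4, -0.4]
gripper_width: 0.999
```

Run:
```python
from h import *
s=r.sense();print(s["time_s"],s["tcp_pos"],np.round(s["ee_rot"],3).tolist())
p=shot("wrist"); RT=cam(p); im=cv2.resize(p["image"],(800,600))
k=800/512; a=.2772; c,s=np.cos(a),np.sin(a)
for x,y,z in [(-.09,0,.06),(.133,-.042,.058),(.133,.042,.058),(0,-.026,.058),(0,.026,.058)]:
    u=proj(p,[.4702+c*x-s*y,.2598+s*x+c*y,z],RT)[0]*k; print(u.round()); cv2.circle(im,tuple(int(a) for a in u),3,(255,0,0),-1)
cv2.imwrite("pics/w3.png",im[:,:,::-1])
```

```text
9.1833 [0.47015195 0.26015429 0.24014206] [[-0.001, 0.273, -0.962], [-0.001, -0.962, -0.273], [-1.0, 0.001, 0.001]]
[400. 395.]
[467.  59.]
[329.  60.]
[437. 274.]
[361. 274.]
```

View pics/w3.png

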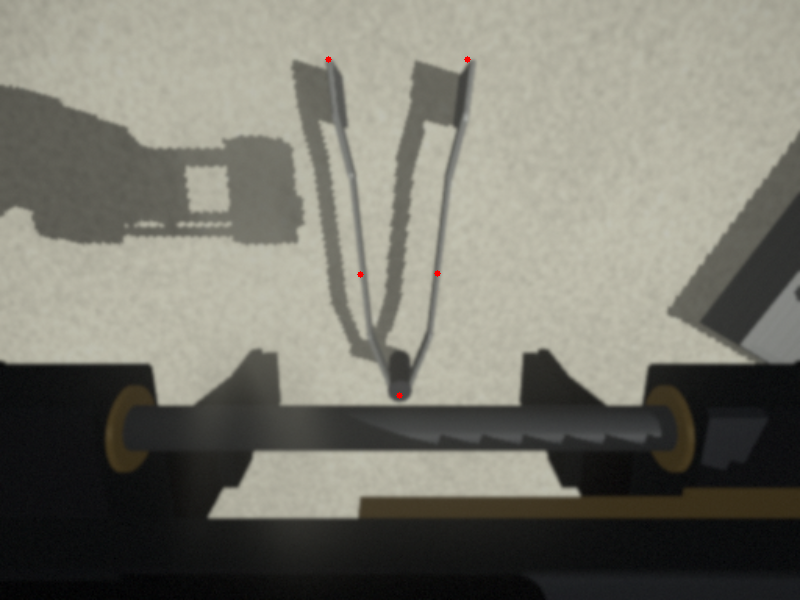

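The predicted tongs points line up with the picture: hinge at (400,393), jaw ends at (328,60) and (471,62). I'll descend and grip lightly.

Request:
{"method": "play_rows", "body": {
  "commands": [
    {"fingers": -1, "tx": 0.2, "ty": 0, "tz": 0, "ax": 0, "ay": 0, "az": 0},
    {"fingers": -1, "tx": 0.2, "ty": 0, "tz": 0, "ax": 0, "ay": 0, "az": 0},
    {"fingers": -1, "tx": 0.2, "ty": 0, "tz": 0, "ax": 0, "ay": 0, "az": 0},
    {"fingers": -1, "tx": 0.23, "ty": 0, "tz": 0, "ax": 0, "ay": 0, "az": 0},
    {"fingers": -1, "tx": 0.2545, "ty": 0, "tz": 0, "ax": 0, "ay": 0, "az": 0}
  ]
}}

```text
time_s: 9.65
tcp_pos: [0.4684, 0.2573, 0.0459]
ee_rot: [[-0.005, 0.266, -0.964], [-0.004, -0.964, -0.266], [-1.0, 0.003, 0.006]]
wrist_force: [-0.0, -0.4, -0.3]
gripper_width: 0.999
```

Request:
{"method": "play_rows", "body": {
  "commands": [
    {"fingers": -0.12, "tx": 0, "ty": 0, "tz": 0, "ax": 0, "ay": 0, "az": 0},
    {"fingers": -0.12, "tx": 0, "ty": 0, "tz": 0, "ax": 0, "ay": 0, "az": 0},
    {"fingers": -0.12, "tx": 0, "ty": 0, "tz": 0, "ax": 0, "ay": 0, "az": 0},
    {"fingers": -0.12, "tx": 0, "ty": 0, "tz": 0, "ax": 0, "ay": 0, "az": 0},
    {"fingers": -0.12, "tx": 0, "ty": 0, "tz": 0, "ax": 0, "ay": 0, "az": 0}
  ]
}}

```text
time_s: 10.07
tcp_pos: [0.4711, 0.2611, 0.0521]
ee_rot: [[0.003, 0.274, -0.962], [0.003, -0.962, -0.273], [-1.0, -0.002, -0.004]]
wrist_force: [0.6, 0.4, 0.6]
gripper_width: 0.708
```

Request:
{"method": "play_rows", "body": {
  "commands": [
    {"fingers": -0.12, "tx": 0, "ty": 0, "tz": 0, "ax": 0, "ay": 0, "az": 0},
    {"fingers": -0.12, "tx": 0, "ty": 0, "tz": 0, "ax": 0, "ay": 0, "az": 0},
    {"fingers": -0.12, "tx": 0, "ty": 0, "tz": 0, "ax": 0, "ay": 0, "az": 0}
  ]
}}

```text
time_s: 10.32
tcp_pos: [0.471, 0.2613, 0.0517]
ee_rot: [[0.003, 0.276, -0.961], [0.002, -0.961, -0.276], [-1.0, -0.001, -0.004]]
wrist_force: [-0.1, 0.4, 6.7]
gripper_width: 0.575
```

Request:
{"method": "play_rows", "body": {
  "commands": [
    {"fingers": -0.12, "tx": 0, "ty": 0, "tz": 0, "ax": 0, "ay": 0, "az": 0},
    {"fingers": -0.12, "tx": 0, "ty": 0, "tz": 0, "ax": 0, "ay": 0, "az": 0},
    {"fingers": -0.12, "tx": 0, "ty": 0, "tz": 0, "ax": 0, "ay": 0, "az": 0}
  ]
}}

```text
time_s: 10.57
tcp_pos: [0.4711, 0.2614, 0.0517]
ee_rot: [[0.003, 0.276, -0.961], [0.002, -0.961, -0.276], [-1.0, -0.001, -0.004]]
wrist_force: [0.9, -0.4, 5.9]
gripper_width: 0.562
```

Request:
{"method": "play_rows", "body": {
  "commands": [
    {"fingers": -0.12, "tx": -0.01, "ty": 0, "tz": 0, "ax": 0, "ay": 0, "az": 0},
    {"fingers": -0.12, "tx": -0.025, "ty": 0, "tz": 0, "ax": 0, "ay": 0, "az": 0},
    {"fingers": -0.12, "tx": -0.04, "ty": 0, "tz": 0, "ax": 0, "ay": 0, "az": 0},
    {"fingers": -0.12, "tx": -0.05, "ty": 0, "tz": 0, "ax": 0, "ay": 0, "az": 0},
    {"fingers": -0.12, "tx": -0.05, "ty": 0, "tz": 0, "ax": 0, "ay": 0, "az": 0}
  ]
}}

```text
time_s: 10.98
tcp_pos: [0.4705, 0.2609, 0.0891]
ee_rot: [[0.002, 0.275, -0.962], [0.002, -0.962, -0.275], [-1.0, -0.002, -0.003]]
wrist_force: [0.9, 0.1, -2.4]
gripper_width: 0.564
```

Run:
```python
from h import *
s=r.sense();print(s["time_s"],s["tcp_pos"],s["gripper_width"],s["wrist_force"])
p=shot("wrist"); save(p,"w4.png")
```

```text
10.9833 [0.47050543 0.26093038 0.08912214] 0.5641605545045277 [ 0.89665511  0.06315123 -2.42243895]
```

View pics/w4.png

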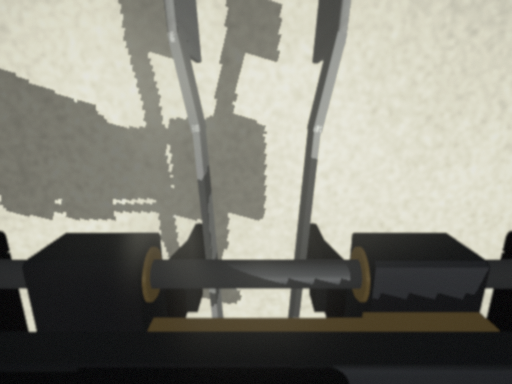

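The tongs are held, hanging straight, with the jaws partly open: arms at columns 185 and 335 at the top of the frame. I'll carry them over the near compartment.

Run:
```python
from plan import *
u=np.array([np.cos(np.radians(-13.7)),np.sin(np.radians(-13.7))])
t=np.array([.542,-.078])-.114*u; print(t)
plan(((.4705,.261,.15),-74.0),((t[0],t[1],.15),-103.7),step=.024,deg=4)
```

```text
[ 0.4312434  -0.05100045]
3 rows t [-0.0824 -0.0005 -0.0008] a [-0.0005 -0.0004  0.0003]
->  [0.4705 0.261  0.15  ] -74.0
5 rows t [0.     0.1285 0.055 ] a [ 0.055 -0.    -0.   ]
5 rows t [0.     0.136  0.0321] a [ 0.055 -0.     0.   ]
5 rows t [0.     0.1395 0.0082] a [ 0.055 -0.     0.   ]
->  [ 0.4312434  -0.05100045  0.15      ] -103.7
```

Request:
{"method": "play_rows", "body": {
  "commands": [
    {"fingers": -0.12, "tx": -0.027, "ty": 0, "tz": 0, "ax": 0, "ay": 0, "az": 0},
    {"fingers": -0.12, "tx": -0.055, "ty": 0, "tz": 0, "ax": 0, "ay": 0, "az": 0},
    {"fingers": -0.12, "tx": -0.082, "ty": 0, "tz": 0, "ax": 0, "ay": 0, "az": 0}
  ]
}}

```text
time_s: 11.28
tcp_pos: [0.4692, 0.2597, 0.1485]
ee_rot: [[-0.002, 0.274, -0.962], [-0.002, -0.962, -0.274], [-1.0, 0.001, 0.003]]
wrist_force: [0.2, 0.6, -0.2]
gripper_width: 0.563
```

Request:
{"method": "play_rows", "body": {
  "commands": [
    {"fingers": -0.12, "tx": 0, "ty": 0.0257, "tz": 0.011, "ax": 0.011, "ay": 0, "az": 0},
    {"fingers": -0.12, "tx": 0, "ty": 0.0514, "tz": 0.022, "ax": 0.022, "ay": 0, "az": 0},
    {"fingers": -0.12, "tx": 0, "ty": 0.0771, "tz": 0.033, "ax": 0.033, "ay": 0, "az": 0},
    {"fingers": -0.12, "tx": 0, "ty": 0.1028, "tz": 0.044, "ax": 0.044, "ay": 0, "az": 0},
    {"fingers": -0.12, "tx": 0, "ty": 0.1285, "tz": 0.055, "ax": 0.055, "ay": 0, "az": 0}
  ]
}}

```text
time_s: 11.7
tcp_pos: [0.4558, 0.155, 0.1481]
ee_rot: [[-0.002, 0.103, -0.995], [-0.001, -0.995, -0.103], [-1.0, 0.001, 0.002]]
wrist_force: [0.1, -0.3, -0.9]
gripper_width: 0.562
```

Request:
{"method": "play_rows", "body": {
  "commands": [
    {"fingers": -0.12, "tx": 0, "ty": 0.0272, "tz": 0.0064, "ax": 0.011, "ay": 0, "az": 0},
    {"fingers": -0.12, "tx": 0, "ty": 0.0544, "tz": 0.0128, "ax": 0.022, "ay": 0, "az": 0},
    {"fingers": -0.12, "tx": 0, "ty": 0.0816, "tz": 0.0192, "ax": 0.033, "ay": 0, "az": 0},
    {"fingers": -0.12, "tx": 0, "ty": 0.1088, "tz": 0.0257, "ax": 0.044, "ay": 0, "az": 0},
    {"fingers": -0.12, "tx": 0, "ty": 0.136, "tz": 0.0321, "ax": 0.055, "ay": 0, "az": 0}
  ]
}}

```text
time_s: 12.12
tcp_pos: [0.4425, 0.0511, 0.1481]
ee_rot: [[-0.002, -0.069, -0.998], [-0.0, -0.998, 0.069], [-1.0, 0.001, 0.002]]
wrist_force: [-0.9, -0.2, -0.7]
gripper_width: 0.561
```

Request:
{"method": "play_rows", "body": {
  "commands": [
    {"fingers": -0.12, "tx": 0, "ty": 0.028, "tz": 0.0016, "ax": 0.011, "ay": 0, "az": 0},
    {"fingers": -0.12, "tx": 0, "ty": 0.056, "tz": 0.0033, "ax": 0.022, "ay": 0, "az": 0},
    {"fingers": -0.12, "tx": 0, "ty": 0.084, "tz": 0.005, "ax": 0.033, "ay": 0, "az": 0},
    {"fingers": -0.12, "tx": 0, "ty": 0.112, "tz": 0.0066, "ax": 0.044, "ay": 0, "az": 0},
    {"fingers": -0.12, "tx": 0, "ty": 0.1395, "tz": 0.0082, "ax": 0.055, "ay": 0, "az": 0}
  ]
}}

```text
time_s: 12.53
tcp_pos: [0.4293, -0.0527, 0.1482]
ee_rot: [[-0.002, -0.24, -0.971], [-0.0, -0.971, 0.24], [-1.0, 0.0, 0.002]]
wrist_force: [0.1, 0.2, -0.7]
gripper_width: 0.562
```

Request:
{"method": "play_rows", "body": {
  "commands": [
    {"fingers": -0.12, "tx": 0, "ty": 0, "tz": 0, "ax": 0, "ay": 0, "az": 0},
    {"fingers": -0.12, "tx": 0, "ty": 0, "tz": 0, "ax": 0, "ay": 0, "az": 0}
  ]
}}

```text
time_s: 12.7
tcp_pos: [0.4295, -0.0524, 0.1483]
ee_rot: [[-0.002, -0.24, -0.971], [-0.0, -0.971, 0.24], [-1.0, 0.0, 0.002]]
wrist_force: [1.1, 1.0, -1.4]
gripper_width: 0.563
```

Run:
```python
from h import *
s=r.sense();print(s["time_s"],s["tcp_pos"],s["gripper_width"],s["wrist_force"])
p=shot("wrist"); RT=cam(p); im=cv2.resize(p["image"],(800,600))
for f in spotter.silhouettes("cheese",p)[:2]:
    ys,xs=np.where(f["region"]); print("cheese",f["score"],f["uv"],xs.min()/.64,xs.max()/.64,ys.min()/.64,ys.max()/.64)
cv2.imwrite("pics/w5.png",im[:,:,::-1])
```

```text
12.7 [ 0.42950537 -0.05238968  0.1482512 ] 0.5627407854545313 [ 1.07833104  1.02779498 -1.36334137]
cheese 0.61 [254.0, 41.2] 348.4375 432.8125 18.75 115.625
```

View pics/w5.png

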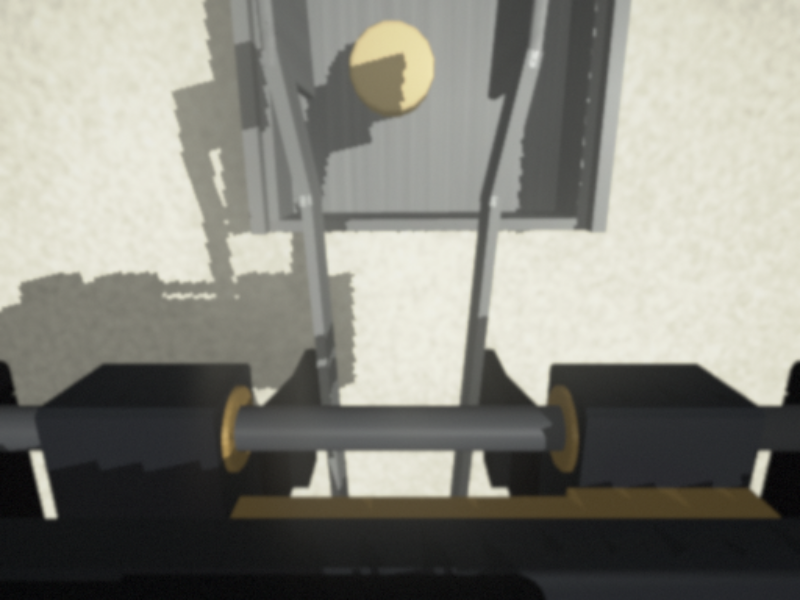

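Run:
```python
from h import *
p=shot("wrist"); RT=cam(p); k=.64; s=r.sense(); R=np.array(s["ee_rot"]); T=np.array(s["tcp_pos"])
for uv,z in [((392,67),.034)]:
    X=ray(p,(uv[0]*k,uv[1]*k),z,RT); print("cheese",X,"tool",R.T@(X-T))
u=[ray(p,(x*k,y*k),z,RT) for x,y,z in [(237,120,.051),(622,110,.051)]]; print("rails tool",[np.round(R.T@(a-T),4) for a in u])
u=[ray(p,(x*k,y*k),T[2]-.0517,RT) for x,y in [(303,93),(493,97)]]; print("jaw rear corners lower",[np.round(R.T@(a-T),4) for a in u])
```

```text
cheese [ 0.5457072  -0.07574657  0.034     ] tool [ 0.11463923 -0.00350946 -0.11796871]
rails tool [array([ 0.0976, -0.0751, -0.0927]), array([ 0.0977,  0.1025, -0.097 ])]
jaw rear corners lower [array([ 0.0517, -0.0356, -0.0987]), array([ 0.0517,  0.0346, -0.0974])]
```

The cheese sits between the open jaws, at about (392,67), 3.5 mm left of the tongs' midline. The jaws clear the side walls, so I'll correct and descend.

Request:
{"method": "play_rows", "body": {
  "commands": [
    {"fingers": -0.12, "tx": 0.025, "ty": -0.0045, "tz": -0.003, "ax": 0, "ay": 0, "az": 0},
    {"fingers": -0.12, "tx": 0.055, "ty": -0.0045, "tz": -0.003, "ax": 0, "ay": 0, "az": 0},
    {"fingers": -0.12, "tx": 0.085, "ty": -0.0045, "tz": -0.003, "ax": 0, "ay": 0, "az": 0},
    {"fingers": -0.12, "tx": 0.105, "ty": -0.0045, "tz": -0.003, "ax": 0, "ay": 0, "az": 0},
    {"fingers": -0.12, "tx": 0.115, "ty": -0.0045, "tz": -0.003, "ax": 0, "ay": 0, "az": 0}
  ]
}}

```text
time_s: 13.27
tcp_pos: [0.4323, -0.0483, 0.0608]
ee_rot: [[-0.004, -0.237, -0.972], [-0.001, -0.972, 0.237], [-1.0, 0.002, 0.003]]
wrist_force: [-0.9, -0.1, -0.8]
gripper_width: 0.562
```

Request:
{"method": "play_rows", "body": {
  "commands": [
    {"fingers": -0.12, "tx": 0, "ty": 0, "tz": 0, "ax": 0, "ay": 0, "az": 0},
    {"fingers": -0.12, "tx": 0, "ty": 0, "tz": 0, "ax": 0, "ay": 0, "az": 0}
  ]
}}

```text
time_s: 13.43
tcp_pos: [0.4338, -0.0484, 0.0629]
ee_rot: [[0.0, -0.237, -0.972], [-0.0, -0.972, 0.237], [-1.0, 0.0, -0.0]]
wrist_force: [-0.1, -0.4, -0.7]
gripper_width: 0.564
```

Run:
```python
from h import *
s=r.sense();print(s["time_s"],s["tcp_pos"],s["gripper_width"],s["wrist_force"])
a=shot("wrist")["image"]; b=shot("side")["image"][100:260,150:360]; 
cv2.imwrite("pics/w6.png",np.hstack([a,cv2.resize(b,(288,384))[:,:,:]])[:,:,::-1])
```

```text
13.4333 [ 0.43375898 -0.04842321  0.0628605 ] 0.5642353185454264 [-0.05796316 -0.41673689 -0.70612745]
```

View pics/w6.png

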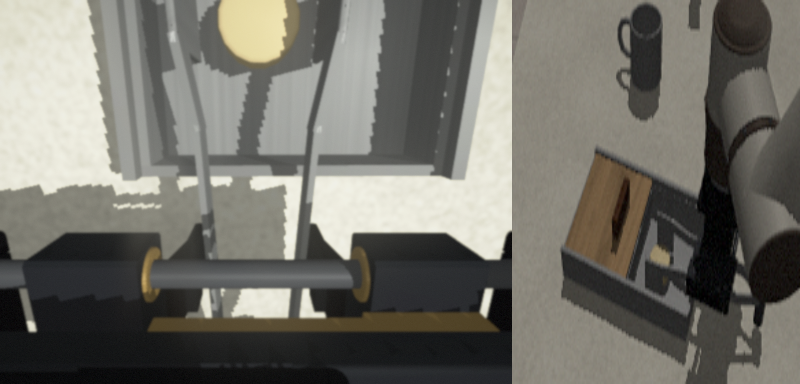

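The jaws straddle the cheese, which is centred at column 258 between the arms at about 200 and 320. I'll close on it.

Request:
{"method": "play_rows", "body": {
  "commands": [
    {"fingers": 0, "tx": 0, "ty": 0, "tz": 0, "ax": 0, "ay": 0, "az": 0},
    {"fingers": 0.1, "tx": 0, "ty": 0, "tz": 0, "ax": 0, "ay": 0, "az": 0},
    {"fingers": 0.2, "tx": 0, "ty": 0, "tz": 0, "ax": 0, "ay": 0, "az": 0},
    {"fingers": 0.3, "tx": 0, "ty": 0, "tz": 0, "ax": 0, "ay": 0, "az": 0},
    {"fingers": 0.6, "tx": 0, "ty": 0, "tz": 0, "ax": 0, "ay": 0, "az": 0}
  ]
}}

```text
time_s: 13.95
tcp_pos: [0.4335, -0.0489, 0.063]
ee_rot: [[0.001, -0.238, -0.971], [0.0, -0.971, 0.238], [-1.0, -0.0, -0.001]]
wrist_force: [0.2, 0.9, -0.8]
gripper_width: 0.434
```

Request:
{"method": "play_rows", "body": {
  "commands": [
    {"fingers": 1, "tx": 0, "ty": 0, "tz": 0, "ax": 0, "ay": 0, "az": 0},
    {"fingers": 1, "tx": 0, "ty": 0, "tz": 0, "ax": 0, "ay": 0, "az": 0},
    {"fingers": 1, "tx": 0, "ty": 0, "tz": 0, "ax": 0, "ay": 0, "az": 0},
    {"fingers": 1, "tx": 0, "ty": 0, "tz": 0, "ax": 0, "ay": 0, "az": 0},
    {"fingers": 1, "tx": 0, "ty": 0, "tz": 0, "ax": 0, "ay": 0, "az": 0}
  ]
}}

```text
time_s: 14.37
tcp_pos: [0.4334, -0.0489, 0.0627]
ee_rot: [[0.0, -0.238, -0.971], [-0.0, -0.971, 0.238], [-1.0, -0.0, -0.0]]
wrist_force: [-0.8, 1.1, -1.0]
gripper_width: 0.428
```

Request:
{"method": "play_rows", "body": {
  "commands": [
    {"fingers": 1, "tx": -0.01, "ty": 0, "tz": 0, "ax": 0, "ay": 0, "az": 0},
    {"fingers": 1, "tx": -0.025, "ty": 0, "tz": 0, "ax": 0, "ay": 0, "az": 0},
    {"fingers": 1, "tx": -0.045, "ty": 0, "tz": 0, "ax": 0, "ay": 0, "az": 0},
    {"fingers": 1, "tx": -0.065, "ty": 0, "tz": 0, "ax": 0, "ay": 0, "az": 0},
    {"fingers": 1, "tx": -0.085, "ty": 0, "tz": 0, "ax": 0, "ay": 0, "az": 0}
  ]
}}

```text
time_s: 14.78
tcp_pos: [0.4327, -0.049, 0.1272]
ee_rot: [[-0.001, -0.238, -0.971], [-0.0, -0.971, 0.238], [-1.0, 0.0, 0.001]]
wrist_force: [0.9, 0.4, -2.2]
gripper_width: 0.428
```

Request:
{"method": "play_rows", "body": {
  "commands": [
    {"fingers": 1, "tx": -0.025, "ty": 0, "tz": 0, "ax": 0, "ay": 0, "az": 0},
    {"fingers": 1, "tx": -0.05, "ty": 0, "tz": 0, "ax": 0, "ay": 0, "az": 0},
    {"fingers": 1, "tx": -0.075, "ty": 0, "tz": 0, "ax": 0, "ay": 0, "az": 0},
    {"fingers": 1, "tx": -0.1, "ty": 0, "tz": 0, "ax": 0, "ay": 0, "az": 0},
    {"fingers": 1, "tx": -0.12, "ty": 0, "tz": 0, "ax": 0, "ay": 0, "az": 0}
  ]
}}

```text
time_s: 15.2
tcp_pos: [0.433, -0.049, 0.2181]
ee_rot: [[0.001, -0.238, -0.971], [0.0, -0.971, 0.238], [-1.0, -0.0, -0.001]]
wrist_force: [-0.3, 0.2, -0.9]
gripper_width: 0.432
```

Request:
{"method": "play_rows", "body": {
  "commands": [
    {"fingers": 1, "tx": 0, "ty": 0, "tz": 0, "ax": 0, "ay": 0, "az": 0},
    {"fingers": 1, "tx": 0, "ty": 0, "tz": 0, "ax": 0, "ay": 0, "az": 0},
    {"fingers": 1, "tx": 0, "ty": 0, "tz": 0, "ax": 0, "ay": 0, "az": 0},
    {"fingers": 1, "tx": 0, "ty": 0, "tz": 0, "ax": 0, "ay": 0, "az": 0},
    {"fingers": 1, "tx": 0, "ty": 0, "tz": 0, "ax": 0, "ay": 0, "az": 0}
  ]
}}

```text
time_s: 15.62
tcp_pos: [0.4325, -0.049, 0.2152]
ee_rot: [[-0.003, -0.238, -0.971], [-0.001, -0.971, 0.238], [-1.0, 0.001, 0.003]]
wrist_force: [-0.3, -0.3, -1.8]
gripper_width: 0.428
```

Run:
```python
from h import *
s=r.sense();print(s["time_s"],s["tcp_pos"],s["gripper_width"],s["wrist_force"])
a=shot("wrist")["image"]; b=shot("scene"); 
for f in spotter.silhouettes("cheese",b)[:1]: print(f["uv"],f["score"], ray(b,f["uv"],.17))
c=b["image"][90:300,140:420]
cv2.imwrite("pics/w7.png",np.hstack([cv2.resize(a,(360,270)),cv2.resize(c,(360,270))])[:,:,::-1])
```

```text
15.6167 [ 0.43254677 -0.04904477  0.21523146] 0.4276751224670317 [-0.30284583 -0.27127218 -1.8104564 ]
[252.3, 156.4] 0.62 [ 0.51585707 -0.0699181   0.17      ]
```

View pics/w7.png

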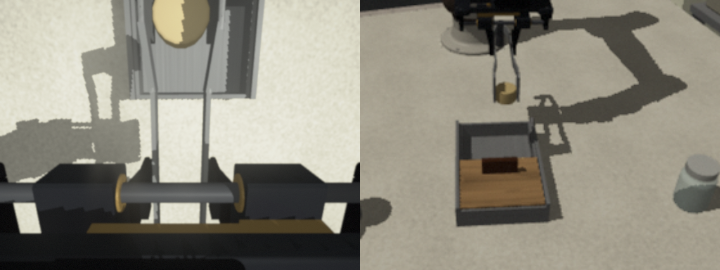

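The cheese is held between the jaws well above the box, in both the wrist and scene views, and the near compartment is empty. Handing in.

```bash
python3 -c "
from station import job,r
print(job.finish_job()); s=r.sense(); print(s['time_s'],s['tcp_pos'],s['gripper_width'])"
```

```text
the job is handed in; nothing more can be done
None
the job is handed in; nothing more can be done
```

I slid the cover to its far stop, picked up the tongs with a light grip, closed them on the cheese, lifted it out and handed the job in at about 16 s. No verdict was reported, and the state could not be read after handing in.

- **Cover:** it travelled about 124 mm and then stopped as the force rose. In the picture its near edge measured about -5 mm in the box frame, which fits a fully slid cover.
- **Cheese:** the fingers ended at 37 mm, close to the 38 mm expected when the tongs are closed on the cheese. The final wrist and scene pictures show it between the jaws over the empty near compartment. I estimate its centre at about 0.17 m, worked out from the hand height, not measured directly.
- **Mug, jar and blocks:** nothing I did came near them. I did not measure them again at the end, and the blocks are now under the cover.
- **Disagreements:** position estimates for the box and cheese differed by up to about 1 cm between cameras. I used the close wrist view, and the grip came out centred.

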